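# Brush out the canister, then free and hold up the twist-lock lid

### The arm

A 6-joint arm with a two-finger parallel gripper is mounted at the origin on the work surface. World frame = base frame: x ahead of the robot, y to its left, z up, the work surface at z = 0. Lengths are in m, angles in rad, forces in N, time in s.
With the tool pointing down it reaches from about 0.35 to 0.975 m from the base axis. Payload 17.4 kg.
Tool frame: the origin (TCP) lies on the mounting face of the last link; the fingertips stand 173 mm ahead of it and the grasp point (between the pads) lies 155 mm ahead of it; y points along the fingers, z is the direction in which the jaws open and shut, and the axes are right-handed (so a half turn about y gives the same grasp; the last joint's range is limited). The gripper opens to 85 mm and grips with 20 to 120 N. Pads are 22 mm wide; open, the fingers measure 114 mm over their backs; the gripper's body (76 mm by 85 mm) begins 54 mm behind the grasp point. The pads swing forward as they close: fully open they stand 13 mm farther back than shut.
Start: joints at [1.229, 0.116, 1.442, -0, 1.584, -0.038], TCP at [0.202, 0.644, 0.405] pointing down, gripper open.
Joint ranges: [-2.83, 2.83], [-0.83, 2.19], [0.07, 2.5], [-1.14, 4.28], [0.01, 3], [-2.97, 2.97]. Speed limits (rad/s): [1.89, 1.89, 2.22, 3.14, 3.14, 3.14].

### API

Orientations are given as a unit quaternion [x, y, z, w].
In Python, from rig import readout, eyes, close_job gives the robot as it stands. The module is installed in compiled form; this text tells all that it offers.
- The arm moves only by the tool servo_tool, never from a script. Its argument "increments" is a list that holds one entry, the list of rows, each a list of 7 numbers: the opening, from -1 (shut) to 1 (fully open), so that 0 is half open, then the shift along the world's x, y, z in cm, then the turn, a rotation vector about the world's x, y, z in rad. A call has 1 to 20 rows; each row shifts and turns the commanded pose from where the row before left it; what a row does not reach is not made up. A row lasts 1/10 s, in which the tool goes at most 50 mm and 8.59 degrees, less where a joint would pass 70% of its speed; a pose out of reach is approached as far as the arm can. A call with a gripper value outside its range is refused whole. The fingers move at their own pace and stop on an object; "grip_force" is the grip in N (left out, the last holds). Time passes only in rows, so rows that do not move let the fingers close. It gives the time, the measured TCP pose, the force and the opening at its end, in the units of the state.
- readout.state(): the state, without advancing time (a new reading comes with each control period).
- eyes.snapshot(name): name is "side" or "top"; returns a dict with "frame" (384x512x3 uint8, blue, green, red), "fx", "fy", "cx", "cy" (pixels), "eye" and "rotation" of the camera in the world. Camera axes: x right, y up, looking along -z (the intrinsics and any distortion apply to the point x, -y, -z); pixel columns grow to the right and rows downward; lengths in m; the calibration is good to about 2 mm. A picture is of the moment at which its call begins. There is no depth.
- close_job(): hands the job in, once; it reports no verdict.
The state is a dict: "time_s": time; "joints": joint angles; "qd": joint speeds; "effort": joint torques, N m; "position": TCP position; "eef_rot": TCP orientation; "ft_force": force on the tool from outside, world axes, zero at the start; "wrist_torque": the same for the moment, N m; "opening": finger opening in m.
Only numpy, scipy, OpenCV 4.12 (cv2) and the standard library are available. Lean on these libraries where they do the work, as an engineer would, in place of code of your own. Each camera call takes 0.05 s, during which the arm holds its last target.

### The job

Get the gift-shop canister ready for refilling: take the long brush standing in the open canister, scrub it up and down inside twice with long strokes (about 7 cm up and back down to the bottom each time) without pulling the brush head out of the canister, and let go of it standing in there. Then free the twist-lock lid of the stock jar on the wooden foot: it may lock left-handed or right-handed, which cannot be seen, so if it stops short one way turn it the other, and lift it off. Finish while still gripping the lid, holding it still and level about 8 cm straight above the jar, and leave the little house, the pumpkin and the dish where they are and the canister upright.

Things in the scene. Friction and masses are not known exactly. Their poses are not given: they have to be found in the camera images.
- canister: open straight round canister of dusty-pink cast stone, loose, 0.9 kg, outside diameter 92, inside diameter 82, height 150, floor 6 thick (mm); origin at the centre of its underside, z up
- brush_grip (a point): point on the axis of the long brush's round wooden handle (16 mm diameter), 205 mm above the brush's foot and 45 mm below its top end, the height to grip; z up along the handle. The brush (0.12 kg) stands upright anywhere on the canister's floor, sticks out above the rim, and stands by itself when let go
- brush_foot (a point): centre of the flat underside of the brush's round head (head 48 mm diameter, 60 mm high, above it the handle); the whole brush is 250 mm long; z up along the handle. Resting in the canister it is 6 mm above the canister's underside
- jar: cream ribbed stock jar, belly diameter 100 mm, fixed on a round wooden foot (124 mm diameter, 20 mm high) that is fixed to the counter, it cannot move or turn; origin at the centre of the foot's underside, z up; the jar's rim is at 125 mm; the lid closes it to start with
- lid_knob (a point): point on the axis of the round ribbed wooden knob (42 mm diameter, 38 mm tall) on the stock jar's lid, 24 mm above the lid plate and 14 mm below the knob's top, the height to grip; x points to a small pip on the plate, z up. Closed, it is 155 mm above the jar's underside
- house: small cast house ornament, 34 x 44 mm and about 67 mm high, loose, to be left alone; origin under its centre
- pumpkin: small cast pumpkin ornament, 75 mm diameter, 58 mm high, loose, to be left alone; origin under its centre
- dish: small round dish, 96 mm diameter, 28 mm high, loose, to be left alone; origin under its centre
- lid: the jar's lid, loose, 0.16 kg, 84 mm diameter; origin under its skirt, 50 mm below lid_knob. Twist lock with hidden lugs, easy to turn. From its start it turns the wrong way only 13 to 24 degrees to a dead stop; the right way it stops at 70 to 82 degrees and lifts off from 45 degrees on (60 is best), else it catches after 2 mm. Which way is right varies and cannot be seen
- brush: the brush itself, origin the same as brush_foot
There are look-alikes about, which are no part of the job. What is shaped like the lid but black is not meant. Of the things that look like the brush, the smaller one is meant.

How it is judged:
On the way, in this order (a step that is already met when the one before it is completed fails the run):
1. the gripped brush is drawn up at least 5 cm above the canister's underside, its head still inside (z of brush_foot in the frame of canister above 0.05 m and horizontal distance between brush_foot and canister below 0.04 m and contact force between brush and the fingers above 0.3 N), for 0.1 s.
2. the brush is back down, within 25 mm of the canister's underside (z of brush_foot in the frame of canister below 0.025 m and horizontal distance between brush_foot and canister below 0.04 m), for 0.1 s.
3. the gripped brush is drawn up a second time (all of step 1), for 0.1 s.
4. the brush is down again and let go (all of step 2 and contact force between brush and the fingers below 0.05 N), for 0.1 s.
5. the lid is lifted clear of the jar in the gripper (z of lid_knob in the frame of jar above 0.185 m and contact force between lid and the fingers above 0.3 N), for 0.1 s.
At the end, for the whole second after the job is handed in: Only the fingers carry the lid, still and level (0.3 rad), 50 to 150 mm above its closed height, within 40 mm of the jar's axis; the brush rests in the upright canister, foot within 30 mm of its underside, leaning under 0.4 rad (z of lid_knob in the frame of jar between 0.205 and 0.305 m and horizontal distance between lid_knob and jar below 0.04 m and angle between lid_knob's own z axis and vertical below 0.3 rad and contact force between lid and the fingers above 0.5 N and contact force between lid and jar below 0.1 N and contact force between lid and canister below 0.1 N and contact force between lid and brush below 0.1 N and linear speed of each of lid, brush below 0.03 m/s and z of brush_foot in the frame of canister below 0.03 m and horizontal distance between brush_foot and canister below 0.045 m and angle between brush_foot's own z axis and vertical below 0.4 rad and angle between canister's own z axis and vertical below 0.1 rad); the arm keeps its last pose, push and grip.
It fails at once if the brush head is pulled out of the canister (z of brush_foot in the frame of canister above 0.14 m).
It fails at once if the canister is tipped (angle between canister's own z axis and vertical above 0.35 rad).
It fails at once if the house is disturbed (distance of house from where it was at the start of the episode above 0.03 m).
It fails at once if the pumpkin is disturbed (distance of pumpkin from where it was at the start of the episode above 0.03 m).
It fails at once if the dish is disturbed (distance of dish from where it was at the start of the episode above 0.03 m).
It also fails if it takes over 56 s, if anything falls off the work surface, if the arm or the gripper's body presses on something with over 40 N, if the wrist force passes 120 N, or if a joint passes its speed limit or range.

## Working session

There is one attempt and no reset: what is moved stays moved. The work goes in short steps, Python scripts to look and compute and a tool call to move; the robot and the scene stay as the last step left them, time stands still between calls to the robot, and variables do not carry over. Pictures are saved under pics/ and viewed, and the job is handed in when it is done.

Besides the shell and the picture viewer there is one more tool, called after "Call:" in YAML: its name, and indented under it one key for each argument. servo_tool: Moves the arm, as the interface text tells. Its arguments: {"type":"object","properties":{"increments":{"type":"array","items":{"type":"array","items":{"type":"array","items":{"type":"number"}}}},"grip_force":{"type":"number"}},"required":["increments"]}

```bash
mkdir -p pics; python3 - <<'E'
from rig import readout, eyes
import cv2,json,numpy as np
s=readout.state()
for k in s: print(k,np.round(s[k],4))
for n in("side","top"):
    d=eyes.snapshot(n); cv2.imwrite(f"pics/{n}0.png",d["frame"])
    np.savez(f"{n}0.npz",**d)
    print(n,d["fx"],d["fy"],d["cx"],d["cy"],d["eye"],d["rotation"],[k for k in d])
E
```

```text
time_s 0.0
joints [ 1.2292  0.1165  1.4423  0.      1.584  -0.0378]
qd [-0.0012  0.0003  0.0002  0.0005  0.0005 -0.0016]
effort [ 2.30000e-03 -7.31979e+01 -6.32488e+01  0.00000e+00  6.30000e-03
  0.00000e+00]
position [0.2019 0.6441 0.404 ]
eef_rot [ 0.6994 -0.1071  0.1069 -0.6986]
ft_force [-0.0485  0.044   0.9606]
wrist_torque [-0.0046  0.0333  0.0213]
opening 0.0855
side 372.1978459450933 372.1978459450933 250.98156756214942 186.2618088081316 [ 0.19258476 -0.54113105  0.73490958] [ 0.39853771 -0.11417388 -0.27655024  0.86697865] ['frame', 'fx', 'fy', 'cx', 'cy', 'eye', 'rotation']
top 479.1010208808299 479.1010208808299 246.37411312728602 187.64600905468862 [0.49302854 0.01668529 1.12081657] [ 0.01829523 -0.04281754 -0.6984773   0.71411582] ['frame', 'fx', 'fy', 'cx', 'cy', 'eye', 'rotation']
```

View pics/side0.png

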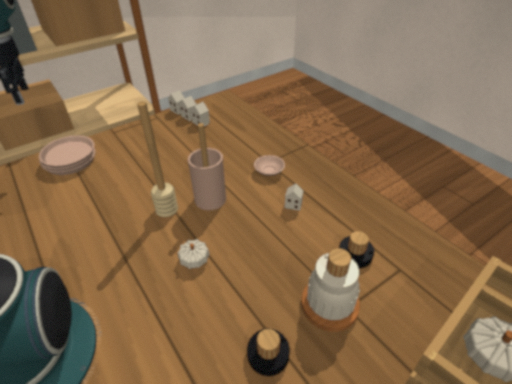

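View pics/top0.png

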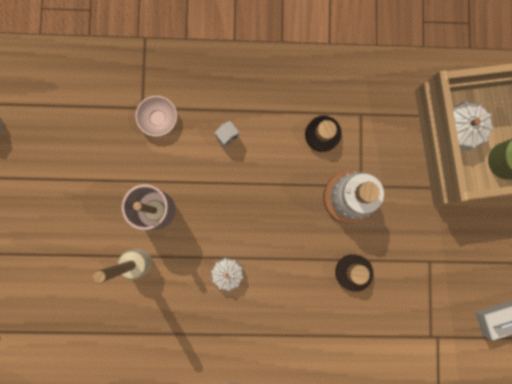

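```bash
cat > h.py <<'E'
import numpy as np,cv2
from scipy.spatial.transform import Rotation as R
def load(n): return dict(np.load(n+".npz"))
def ray(d,u,v):
    r=np.array([(u-d["cx"])/d["fx"],-(v-d["cy"])/d["fy"],-1.]); return R.from_quat(d["rotation"]).apply(r)
def onz(d,u,v,z):
    r=ray(d,u,v); e=d["eye"]; return e+r*(z-e[2])/r[2]
def proj(d,p):
    c=R.from_quat(d["rotation"]).inv().apply(np.asarray(p)-d["eye"]); return d["cx"]+d["fx"]*c[0]/-c[2], d["cy"]-d["fy"]*c[1]/-c[2]
def tri(d1,a,d2,b):
    r1=ray(d1,*a);r2=ray(d2,*b);r1/=np.linalg.norm(r1);r2/=np.linalg.norm(r2)
    A=np.stack([r1,-r2],1);t=np.linalg.lstsq(A,d2["eye"]-d1["eye"],rcond=None)[0]
    p=d1["eye"]+t[0]*r1;q=d2["eye"]+t[1]*r2; return (p+q)/2,np.linalg.norm(p-q)
E
python3 - <<'E'
from h import *
s=load("side0");t=load("top0")
for nm,u,v,z in [("can",147,208,.15),("handle",138,206,.256),("lidknob",370,191,.17),("house",227,132,.05),("pump",227,275,.05),("dish",156,116,.028),("bigbrush",99,277,.3),("blk1",323,133,.02),("blk2",355,273,.02)]:
    print(nm,np.round(onz(t,u,v,z),3))
for n,d,b in (("s",s,(145,90,380,340)),("t",t,(100,80,420,310))):
    f=d["frame"]
    for k,bb in {"A":(150,80,230,230) if n=="s" else (85,160,205,300),"B":(290,220,400,340) if n=="s" else (300,150,400,240)}.items():
        x0,y0,x1,y1=bb; c=f[y0:y1,x0:x1]; k2=5; cv2.imwrite(f"pics/z{n}{k}.png",cv2.resize(c,None,fx=4,fy=4,interpolation=cv2.INTER_CUBIC))
E
```

```text
can [0.532 0.183 0.15 ]
handle [0.531 0.181 0.256]
lidknob [ 0.575 -0.264  0.17 ]
house [0.712 0.027 0.05 ]
pump [0.392 0.019 0.05 ]
dish [0.749 0.192 0.028]
bigbrush [0.408 0.233 0.3  ]
blk1 [ 0.722 -0.198  0.02 ]
blk2 [ 0.399 -0.274  0.02 ]
```

```bash
python3 - <<'E'
import cv2,numpy as np
a=[cv2.imread(f"pics/z{x}.png") for x in("sA","tA","sB","tB")]
def pad(i,h,w): 
    o=np.zeros((h,w,3),np.uint8);o[:i.shape[0],:i.shape[1]]=i;return o
o=np.hstack([pad(a[0],600,320),pad(a[1],600,480)]);cv2.imwrite("pics/m1.png",o)
o=np.hstack([pad(a[2],480,440)[:, :400],pad(a[3],480,400)]);cv2.imwrite("pics/m2.png",o)
E
```

```text
(no output)
```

View pics/m1.png

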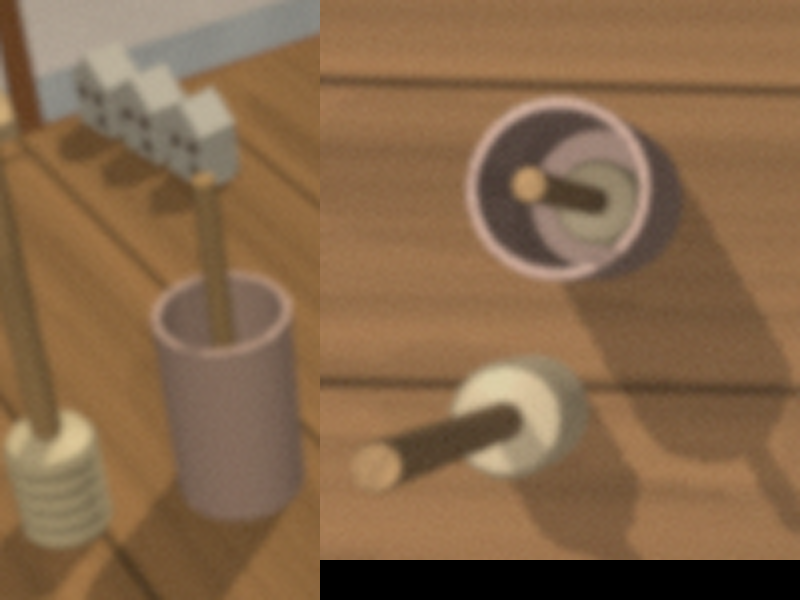

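View pics/m2.png

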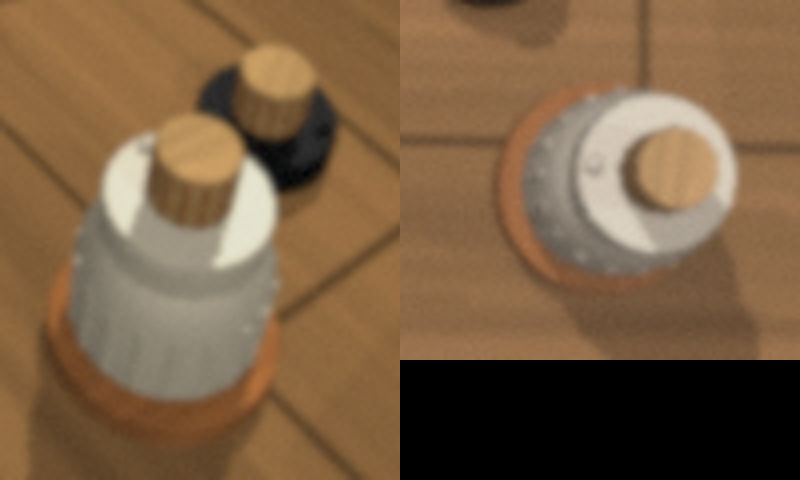

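```bash
python3 - <<'E'
from h import *
s=load("side0");t=load("top0")
print("brush tri",tri(t,(137.25,206),s,(201,125)), onz(t,137.25,206,.256),onz(s,201,125,.256))
print("knob tri",tri(t,(368.75,192),s,(339.5,257)), onz(t,368.75,192,.169),onz(s,339.5,257,.169))
print("can rim",onz(t,145,207,.15), onz(s,222/4+150,314/4+80,.15))
print("big brush top",tri(t,(99,277),s,(142.5,105)),"head top base", onz(t,(515-320)/4+85,416/4+160,.07))
print("lid plate", onz(t,(657-400)/4+300,173/4+150,.131),"pip",onz(t,348.7,191.2,.131))
# foot: orange mask
f=t["frame"];hsv=cv2.cvtColor(f,cv2.COLOR_BGR2HSV)
print(f[200,328],hsv[200,328],f[215,300],hsv[215,300])
# tool axes
import numpy as np
r=R.from_quat([ 0.6994,-0.1071,0.1069,-0.6986]).as_matrix();print(r.round(3))
E
```

```text
brush tri (array([0.53178373, 0.18284176, 0.25137604]), np.float64(0.0019917242520379385)) [0.5306967  0.18241363 0.256     ] [0.52938622 0.17540372 0.256     ]
knob tri (array([ 0.57389483, -0.26362692,  0.16523798]), np.float64(0.0015464234375621717)) [ 0.5729633 -0.26202    0.169    ] [ 0.57209473 -0.26582008  0.169     ]
can rim [0.53364666 0.18716578 0.15      ] [0.53246846 0.18072151 0.15      ]
big brush top (array([0.41295647, 0.2248781 , 0.32720808]), np.float64(0.0036753999477013954)) head top base [0.41366469 0.22053535 0.07      ]
lid plate [ 0.57331011 -0.26364198  0.131     ] pip [ 0.57684369 -0.23085181  0.131     ]
[ 73 109 164] [ 12 141 164] [ 72 106 141] [ 15 125 141]
[[ 0.954 -0.     0.299]
 [-0.299 -0.001  0.954]
 [-0.    -1.    -0.001]]
```

Call:
servo_tool:
  increments:
    - [[1,0,0,4,0,0,0],[1,0,0,4,0,0,0],[1,0,0,4,0,0,0],[1,0,0,4,0,0,0],[1,2,-2.9,0,0,0,0],[1,2,-2.9,0,0,0,0],[1,2,-2.9,0,0,0,0],[1,2,-2.9,0,0,0,0],[1,2,-2.9,0,0,0,0],[1,2,-2.9,0,0,0,0],[1,2,-2.9,0,0,0,0],[1,2,-2.9,0,0,0,0],[1,2,-2.9,0,0,0,0],[1,2,-2.9,0,0,0,0],[1,2,-2.9,0,0,0,0],[1,2,-2.9,0,0,0,0],[1,2,-2.9,0,0,0,0],[1,2,-2.9,0,0,0,0],[1,2,-2.9,0,0,0,0],[1,2,-2.9,0,0,0,0]]
  grip_force: 40

```text
time_s: 2.1
position: [0.5226, 0.1787, 0.5645]
eef_rot: [0.699, -0.107, 0.107, -0.699]
ft_force: [-0.0, 0.1, 0.1]
opening: 0.0857
```

Call:
servo_tool:
  increments:
    - [[1,0,0,0,0,0,0],[1,0,0,0,0,0,0]]

```text
time_s: 2.3
position: [0.5223, 0.1797, 0.5643]
eef_rot: [0.699, -0.108, 0.107, -0.699]
ft_force: [-0.5, 0.1, -0.3]
opening: 0.0852
```

Call:
servo_tool:
  increments:
    - [[1,0.9,0.2,0,0,0,0],[1,0,0,-3,0,0,0],[1,0,0,-3,0,0,0],[1,0,0,-3,0,0,0],[1,0,0,0,0,0,0]]

```text
time_s: 2.8
position: [0.5309, 0.1831, 0.4707]
eef_rot: [0.7, -0.108, 0.105, -0.698]
ft_force: [0.6, -0.4, -0.5]
opening: 0.0854
```

```bash
python3 - <<'E'
from rig import readout, eyes
import cv2,numpy as np
for n in("side","top"):
    d=eyes.snapshot(n); cv2.imwrite(f"pics/{n}1.png",d["frame"]);np.savez(f"{n}1.npz",**d)
a=cv2.imread("pics/side1.png");b=cv2.imread("pics/top1.png")
cv2.imwrite("pics/p1.png",np.hstack([cv2.resize(a[60:260,100:300],(400,400)),cv2.resize(b[100:300,50:250],(400,400))]))
E
```

```text
(no output)
```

View pics/p1.png

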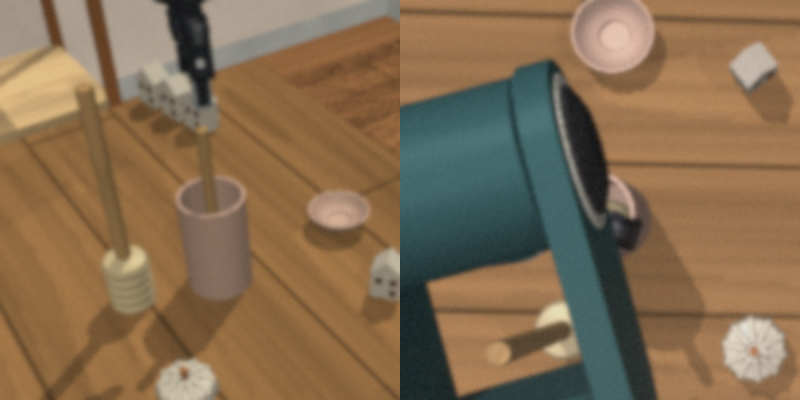

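View pics/top1.png

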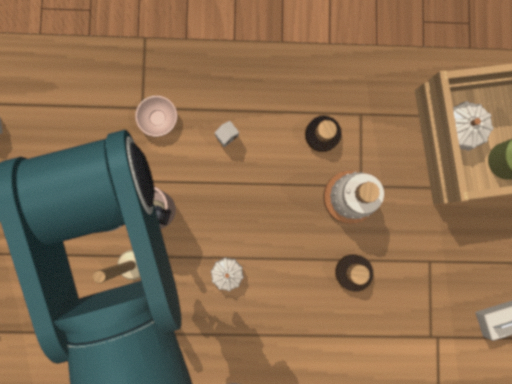

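View pics/side1.png

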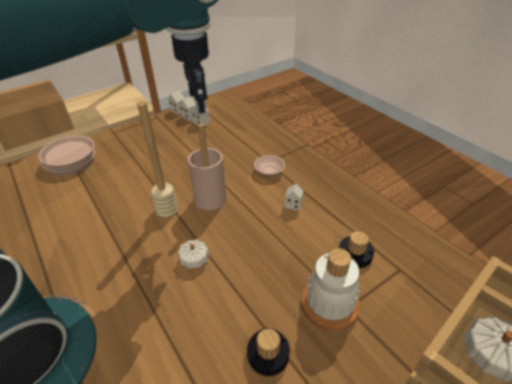

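```bash
python3 - <<'E'
from h import *
s=load("side1")
for (u,v) in [(142,43),(100,53)]:
  r=ray(s,u,v)
  for y in(.05,.1,.15,.2,.25,.3):
    k=(y-s["eye"][1])/r[1]; print(u,(s["eye"]+k*r).round(3))
E
```

```text
142 [0.386 0.05  0.522]
142 [0.403 0.1   0.504]
142 [0.419 0.15  0.486]
142 [0.436 0.2   0.468]
142 [0.452 0.25  0.45 ]
142 [0.468 0.3   0.432]
100 [0.319 0.05  0.522]
100 [0.33  0.1   0.504]
100 [0.341 0.15  0.486]
100 [0.351 0.2   0.468]
100 [0.362 0.25  0.45 ]
100 [0.373 0.3   0.432]
```

Call:
servo_tool:
  increments:
    - [[1,0,-0.1,-2.6,0,0,0],[1,0,0,-2.6,0,0,0],[1,0,0,-2.6,0,0,0],[1,0,0,-2.6,0,0,0],[1,0,0,0,0,0,0],[-1,0,0,0,0,0,0],[-1,0,0,0,0,0,0],[-1,0,0,0,0,0,0],[-1,0,0,0,0,0,0],[-1,0,0,0,0,0,0],[-1,0,0,0,0,0,0],[-1,0,0,0,0,0,0]]

```text
time_s: 4.1
position: [0.531, 0.1812, 0.3714]
eef_rot: [-0.699, 0.107, -0.107, 0.699]
ft_force: [0.1, 0.9, 6.2]
opening: 0.0151
```

Call:
servo_tool:
  increments:
    - [[-1,0,0,0,0,0,0],[-1,0,0,0,0,0,0],[-1,0,0,0,0,0,0]]

```text
time_s: 4.4
position: [0.531, 0.1812, 0.3714]
eef_rot: [-0.699, 0.107, -0.107, 0.699]
ft_force: [0.4, 1.8, 5.6]
opening: 0.0154
```

```bash
python3 - <<'E'
from rig import readout, eyes
import cv2,numpy as np
s=readout.state();print(s["position"],s["ft_force"],s["opening"],s["joints"])
for n in("side","top"):
    d=eyes.snapshot(n); cv2.imwrite(f"pics/{n}2.png",d["frame"]);np.savez(f"{n}2.npz",**d)
a=cv2.imread("pics/side2.png");b=cv2.imread("pics/top2.png")
cv2.imwrite("pics/p2.png",np.hstack([cv2.resize(a[60:260,100:300],(400,400)),cv2.resize(b[100:300,50:250],(400,400))]))
E
```

```text
[0.5309897  0.18120267 0.37137189] [0.43862083 1.83623102 5.59962533] 0.015374831076042213 [ 2.83332760e-01 -1.22584422e-01  1.73344290e+00  3.09995941e-04
  1.52949541e+00 -9.83753945e-01]
```

View pics/p2.png

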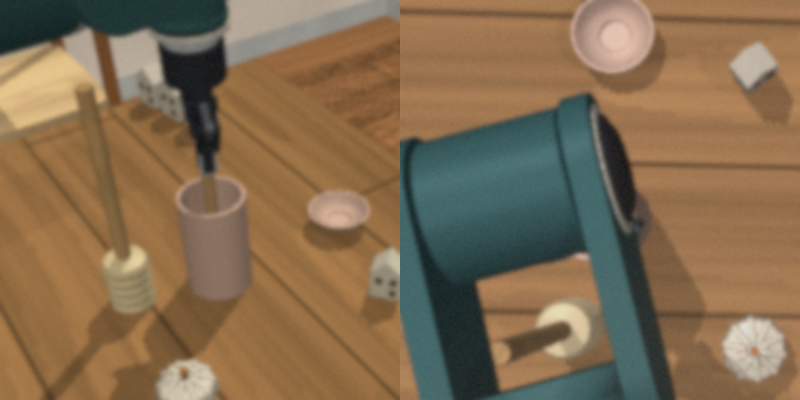

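Call:
servo_tool:
  increments:
    - [[-1,0,0,1.2,0,0,0],[-1,0,0,1.5,0,0,0],[-1,0,0,1.5,0,0,0],[-1,0,0,1.5,0,0,0],[-1,0,0,1.3,0,0,0],[-1,0,0,0,0,0,0],[-1,0,0,0,0,0,0],[-1,0,0,0,0,0,0],[-1,0,0,0,0,0,0]]

```text
time_s: 5.4
position: [0.5309, 0.1811, 0.4399]
eef_rot: [0.699, -0.107, 0.107, -0.699]
ft_force: [-0.2, 0.4, -1.6]
opening: 0.0144
```

```bash
python3 - <<'E'
from rig import readout, eyes
import cv2,numpy as np
s=readout.state();print(s["position"],s["ft_force"],s["opening"])
d=eyes.snapshot("side"); cv2.imwrite("pics/side3.png",cv2.resize(d["frame"][60:260,100:300],(600,600)))
E
```

```text
[0.53093808 0.1811146  0.43990363] [-0.20571928  0.44222935 -1.56217819] 0.01442166622961362
```

View pics/side3.png

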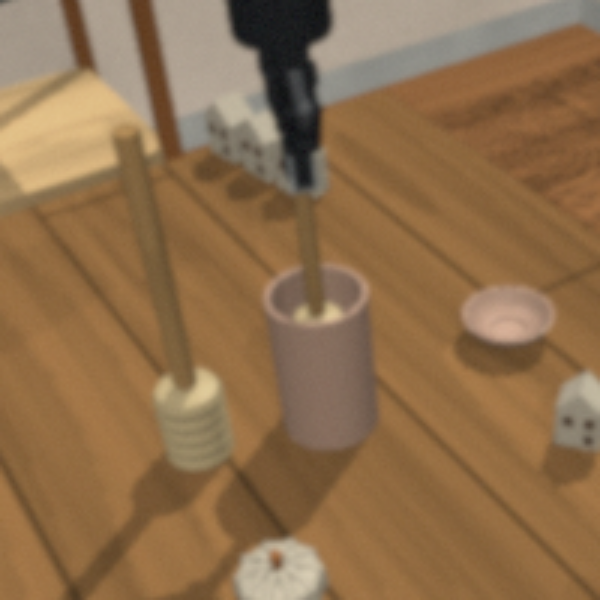

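The brush head (pale top around pixel (318,310)) is visible inside just below the rim, lifted about 7 cm; canister upright.

Call:
servo_tool:
  increments:
    - [[-1,0,0,-1.2,0,0,0],[-1,0,0,-1.5,0,0,0],[-1,0,0,-1.5,0,0,0],[-1,0,0,-1.5,0,0,0],[-1,0,0,-1.2,0,0,0],[-1,0,0,0,0,0,0],[-1,0,0,0,0,0,0],[-1,0,0,0,0,0,0],[-1,0,0,0,0,0,0]]

```text
time_s: 6.35
position: [0.531, 0.1811, 0.3718]
eef_rot: [-0.699, 0.107, -0.107, 0.699]
ft_force: [-0.2, -0.6, -1.2]
opening: 0.0146
```

Call:
servo_tool:
  increments:
    - [[-1,0,0,1.2,0,0,0],[-1,0,0,1.5,0,0,0],[-1,0,0,1.5,0,0,0],[-1,0,0,1.5,0,0,0],[-1,0,0,1.2,0,0,0],[-1,0,0,0,0,0,0],[-1,0,0,0,0,0,0],[-1,0,0,0,0,0,0],[-1,0,0,0,0,0,0]]

```text
time_s: 7.25
position: [0.5309, 0.1811, 0.4399]
eef_rot: [0.699, -0.107, 0.107, -0.699]
ft_force: [0.2, -0.0, -1.6]
opening: 0.0148
```

Call:
servo_tool:
  increments:
    - [[-1,0,0,-1.2,0,0,0],[-1,0,0,-1.5,0,0,0],[-1,0,0,-1.5,0,0,0],[-1,0,0,-1.5,0,0,0],[-1,0,0,-1.2,0,0,0],[-1,0,0,0,0,0,0],[-1,0,0,0,0,0,0],[-1,0,0,0,0,0,0],[-1,0,0,0,0,0,0]]

```text
time_s: 8.15
position: [0.531, 0.1811, 0.3721]
eef_rot: [-0.699, 0.107, -0.107, 0.699]
ft_force: [0.1, 0.0, -1.0]
opening: 0.0147
```

Call:
servo_tool:
  increments:
    - [[-1,0,0,-0.1,0,0,0],[-1,0,0,0,0,0,0],[0.3,0,0,0,0,0,0],[1,0,0,0,0,0,0],[1,0,0,0,0,0,0],[1,0,0,0,0,0,0],[1,0,0,0,0,0,0],[1,0,0,0,0,0,0],[1,0,0,0,0,0,0]]

```text
time_s: 9.05
position: [0.5309, 0.1811, 0.3707]
eef_rot: [-0.699, 0.107, -0.107, 0.699]
ft_force: [-0.3, -1.0, 0.3]
opening: 0.0853
```

```bash
python3 - <<'E'
from rig import readout, eyes
import cv2,numpy as np
s=readout.state();print(s["position"],s["ft_force"],s["opening"])
d=eyes.snapshot("side"); cv2.imwrite("pics/side4.png",cv2.resize(d["frame"][60:260,100:300],(600,600)))
E
```

```text
[0.53093356 0.18110756 0.37070072] [-0.2767829  -0.97140564  0.33300618] 0.08527402152722689
```

View pics/side4.png

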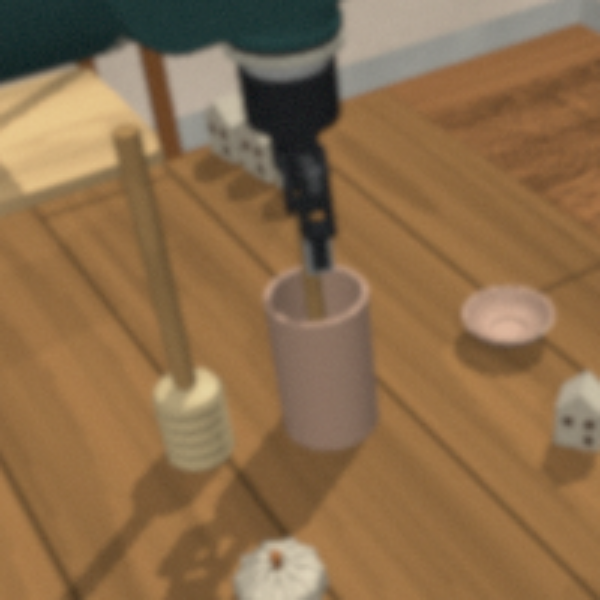

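Brush is standing free in the upright canister, fingers open. Rising and moving to the jar.

Call:
servo_tool:
  increments:
    - [[1,0,0,2,0,0,0],[1,0,0,3,0,0,0],[1,0,0,3,0,0,0],[1,0,0,3,0,0,0],[1,0,0,3,0,0,0],[1,0.3,-3.2,0,0,0,-0.056],[1,0.3,-3.2,0,0,0,-0.056],[1,0.3,-3.2,0,0,0,-0.056],[1,0.3,-3.2,0,0,0,-0.056],[1,0.3,-3.2,0,0,0,-0.056],[1,0.3,-3.2,0,0,0,-0.056],[1,0.3,-3.2,0,0,0,-0.056],[1,0.3,-3.2,0,0,0,-0.056],[1,0.3,-3.2,0,0,0,-0.056],[1,0.3,-3.2,0,0,0,-0.056],[1,0.3,-3.2,0,0,0,-0.056],[1,0.3,-3.2,0,0,0,-0.056],[1,0.3,-3.2,0,0,0,-0.056],[1,0.3,-2.9,0,0,0,-0.056],[1,0,0,0,0,0,0]]

```text
time_s: 11.1
position: [0.573, -0.2668, 0.5098]
eef_rot: [0.604, -0.368, 0.367, -0.604]
ft_force: [-0.0, 0.6, -0.7]
opening: 0.0852
```

```bash
python3 - <<'E'
from h import *
from rig import readout, eyes
s=readout.state();print(s["position"],s["joints"]);print(R.from_quat(s["eef_rot"]).as_matrix().round(3))
for n in("side","top"):
    d=eyes.snapshot(n); cv2.imwrite(f"pics/{n}5.png",d["frame"]);np.savez(f"{n}5.npz",**d)
E
```

```text
[ 0.57302152 -0.26678631  0.50978487] [-4.75987817e-01  1.46709290e-02  1.37953858e+00 -5.45653376e-04
  1.74847173e+00 -9.54531178e-01]
[[ 0.46  -0.001  0.888]
 [-0.888  0.     0.46 ]
 [-0.001 -1.    -0.001]]
```

View pics/side5.png

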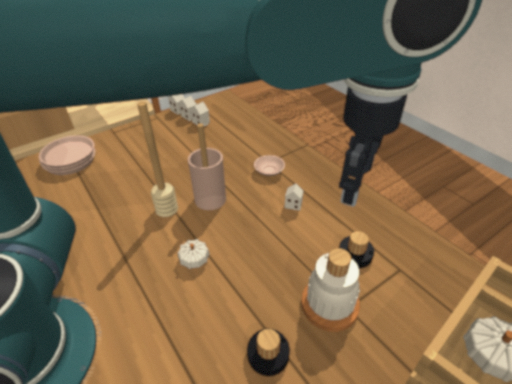

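View pics/top5.png

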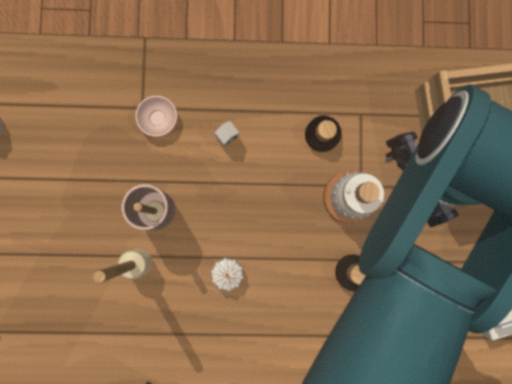

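Call:
servo_tool:
  increments:
    - [[1,0,0.3,-2,0,0,0],[1,0,0,-3,0,0,0],[1,0,0,-3,0,0,0],[1,0,0,-3,0,0,0],[1,0,0,-3,0,0,0],[1,0,0,-2,0,0,0],[1,0,0,-2,0,0,0],[1,0,0,-1.2,0,0,0],[1,0,0,0,0,0,0],[1,0,0,0,0,0,0]]

```text
time_s: 12.2
position: [0.5731, -0.2606, 0.3197]
eef_rot: [-0.605, 0.365, -0.366, 0.605]
ft_force: [0.5, -0.5, 0.0]
opening: 0.0855
```

```bash
python3 - <<'E'
from h import *
from rig import readout, eyes
s=readout.state();print(s["position"],s["ft_force"],s["wrist_torque"])
for n in("side",):
    d=eyes.snapshot(n); cv2.imwrite(f"pics/{n}6.png",cv2.resize(d["frame"][160:360,230:430],(600,600)));np.savez(f"{n}6.npz",**d)
E
```

```text
[ 0.57310709 -0.26059623  0.31968561] [ 0.53572705 -0.54475742  0.03503854] [0.00464831 0.03269929 0.02181969]
```

View pics/side6.png

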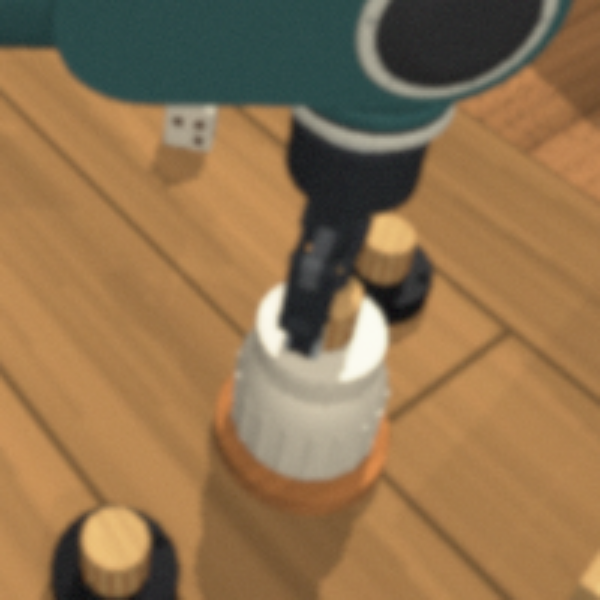

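```bash
python3 - <<'E'
from h import *
s=load("side6")
for sg in(-1,1):
  for r in (.043,.055):
    p=np.array([0.573,-.2606,.159])+sg*r*np.array([.888,.46,0]); u,v=proj(s,p);print(sg,r,(u-230)*3,(v-160)*3)
u,v=proj(s,[.573,-.264,.169]);print((u-230)*3,(v-160)*3)
E
```

```text
-1 0.043 299.5603263012128 345.1090042440387
-1 0.055 293.09499721093755 359.87563722984873
1 0.043 341.85201534997907 248.5159551025053
1 0.055 347.2436906813895 236.20151763367795
327.4586399215132 288.4573300520745
```

Call:
servo_tool:
  increments:
    - [[1,0,-0.35,-0.8,0,0,0],[1,0,0,0,0,0,0],[1,0,0,0,0,0,0]]

```text
time_s: 12.55
position: [0.5729, -0.2645, 0.3106]
eef_rot: [0.605, -0.366, 0.366, -0.605]
ft_force: [0.3, 0.8, 0.5]
opening: 0.0856
```

Call:
servo_tool:
  increments:
    - [[-1,0,0,0,0,0,0],[-1,0,0,0,0,0,0],[-1,0,0,0,0,0,0],[-1,0,0,0,0,0,0],[-1,0,0,0,0,0,0],[-1,0,0,0,0,0,0],[-1,0,0,0,0,0,0],[-1,0,0,0,0,0,0]]
  grip_force: 60

```text
time_s: 13.35
position: [0.573, -0.2644, 0.3112]
eef_rot: [-0.605, 0.366, -0.366, 0.605]
ft_force: [0.1, -0.1, 5.7]
opening: 0.0403
```

```bash
cat > st.py <<'E'
from h import *
from rig import readout, eyes
s=readout.state();M=R.from_quat(s["eef_rot"]).as_matrix()
print(s["time_s"],s["position"].round(4) if hasattr(s["position"],"round") else s["position"],"F",np.round(s["ft_force"],2),"T",np.round(s["wrist_torque"],3),s["opening"],"jaw deg",np.degrees(np.arctan2(M[1,2],M[0,2])),"j6",s["joints"][5])
E
python3 st.py
```

```text
13.35 [ 0.573  -0.2644  0.3112] F [ 0.05 -0.06  5.68] T [-0.032  0.135  0.02 ] 0.04027656027935891 jaw deg 27.67490865241 j6 -0.9557874909061351
```

Call:
servo_tool:
  increments:
    - [[-1,0,0,0.05,0,0,0.04],[-1,0,0,0,0,0,0.04],[-1,0,0,0,0,0,0.04],[-1,0,0,0,0,0,0.04],[-1,0,0,0,0,0,0.04],[-1,0,0,0,0,0,0]]

```text
time_s: 13.95
position: [0.5729, -0.2644, 0.3112]
eef_rot: [-0.639, 0.303, -0.303, 0.639]
ft_force: [0.2, -0.1, 0.5]
opening: 0.0405
```

```bash
python3 st.py
```

```text
13.95 [ 0.5729 -0.2644  0.3112] F [ 0.24 -0.12  0.53] T [0.045 0.003 0.066] 0.040474248709443474 jaw deg 39.17607436013437 j6 -1.1565450703885842
```

Call:
servo_tool:
  increments:
    - [[-1,0,0,0,0,0,0.04],[-1,0,0,0,0,0,0.04],[-1,0,0,0,0,0,0]]

```text
time_s: 14.25
position: [0.573, -0.2644, 0.3112]
eef_rot: [-0.65, 0.278, -0.278, 0.65]
ft_force: [0.8, -0.6, 2.1]
opening: 0.0407
```

```bash
python3 st.py
```

```text
14.25 [ 0.573  -0.2644  0.3112] F [ 0.76 -0.57  2.15] T [ 0.008 -0.037  0.034] 0.040694284220699505 jaw deg 43.696099317916406 j6 -1.235405118101191
```

Call:
servo_tool:
  increments:
    - [[-1,0,0,0,0,0,0.04],[-1,0,0,0,0,0,0.04],[-1,0,0,0,0,0,0]]

```text
time_s: 14.55
position: [0.5731, -0.2643, 0.3112]
eef_rot: [-0.661, 0.252, -0.252, 0.661]
ft_force: [2.3, 1.0, 0.7]
opening: 0.0404
```

```bash
python3 st.py
```

```text
14.55 [ 0.5731 -0.2643  0.3112] F [2.32 0.99 0.71] T [ 0.185 -0.41  -0.061] 0.040379196193330656 jaw deg 48.23932265687586 j6 -1.314639909562398
```

Call:
servo_tool:
  increments:
    - [[-1,0,0,0,0,0,0.04],[-1,0,0,0,0,0,0.04],[-1,0,0,0,0,0,0]]

```text
time_s: 14.85
position: [0.5738, -0.2637, 0.3115]
eef_rot: [-0.669, 0.224, -0.226, 0.671]
ft_force: [14.6, 7.3, -0.3]
opening: 0.0406
```

```bash
python3 st.py; python3 - <<'E'
from h import *
from rig import eyes
for n in("side","top"):
    d=eyes.snapshot(n); cv2.imwrite(f"pics/{n}7.png",d["frame"])
a=cv2.imread("pics/side7.png")[210:330,290:390];b=cv2.imread("pics/top7.png")[150:250,310:410]
cv2.imwrite("pics/p7.png",np.hstack([cv2.resize(a,(400,480)),cv2.resize(b,(400,480))]))
E
```

```text
14.85 [ 0.5738 -0.2637  0.3115] F [14.64  7.25 -0.35] T [ 1.38  -2.684 -0.508] 0.04055564235248568 jaw deg 52.823269526140564 j6 -1.3940801473463766
```

View pics/p7.png

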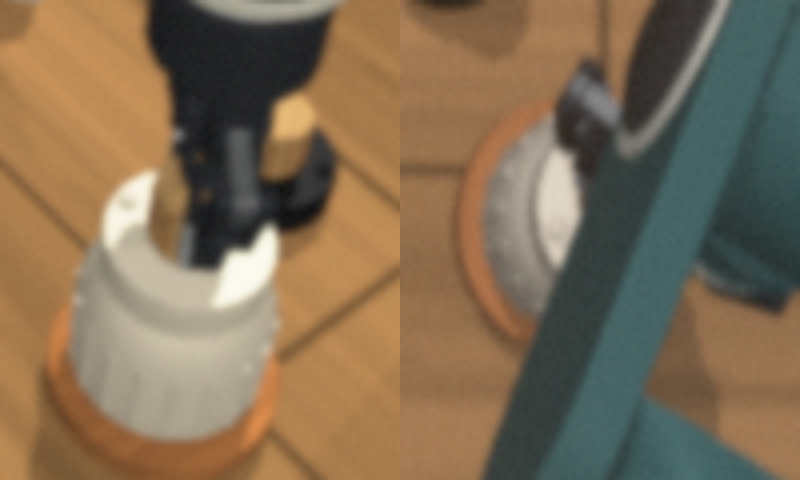

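Forces rise sharply at about 21–25°: dead stop, so counter-clockwise is wrong. Turning the other way.

Call:
servo_tool:
  increments:
    - [[-1,0,0,0,0,0,-0.06],[-1,0,0,0,0,0,-0.07],[-1,0,0,0,0,0,-0.07],[-1,0,0,0,0,0,-0.07],[-1,0,0,0,0,0,-0.07],[-1,0,0,0,0,0,-0.07],[-1,0,0,0,0,0,-0.07],[-1,0,0,0,0,0,-0.07],[-1,0,0,0,0,0,-0.07],[-1,0,0,0,0,0,-0.07],[-1,0,0,0,0,0,-0.07],[-1,0,0,0,0,0,-0.07],[-1,0,0,0,0,0,-0.07],[-1,0,0,0,0,0,-0.07],[-1,0,0,0,0,0,0]]

```text
time_s: 16.45
position: [0.5729, -0.2644, 0.3112]
eef_rot: [-0.487, 0.512, -0.512, 0.487]
ft_force: [0.2, 0.6, 1.7]
opening: 0.0406
```

```bash
python3 st.py
```

```text
16.45 [ 0.5729 -0.2644  0.3112] F [0.23 0.58 1.68] T [-0.046 -0.007 -0.032] 0.040624776560224445 jaw deg -2.891888229662932 j6 -0.4223202086685193
```

Call:
servo_tool:
  increments:
    - [[-1,0,0,0,0,0,-0.07],[-1,0,0,0,0,0,-0.07],[-1,0,0,0,0,0,-0.07],[-1,0,0,0,0,0,-0.07],[-1,0,0,0,0,0,0]]

```text
time_s: 16.95
position: [0.5729, -0.2644, 0.3112]
eef_rot: [-0.412, 0.575, -0.575, 0.412]
ft_force: [-0.2, 0.7, 2.5]
opening: 0.0406
```

```bash
python3 st.py; python3 - <<'E'
from h import *
from rig import eyes
for n in("side","top"):
    d=eyes.snapshot(n); cv2.imwrite(f"pics/{n}8.png",d["frame"])
a=cv2.imread("pics/side8.png")[210:330,290:390];b=cv2.imread("pics/top8.png")[150:250,310:410]
cv2.imwrite("pics/p8.png",np.hstack([cv2.resize(a,(400,480)),cv2.resize(b,(400,480))]))
E
```

```text
16.95 [ 0.5729 -0.2644  0.3112] F [-0.19  0.7   2.45] T [-0.032  0.076 -0.045] 0.040562922290895906 jaw deg -18.77749653962214 j6 -0.14511093986725287
```

View pics/p8.png

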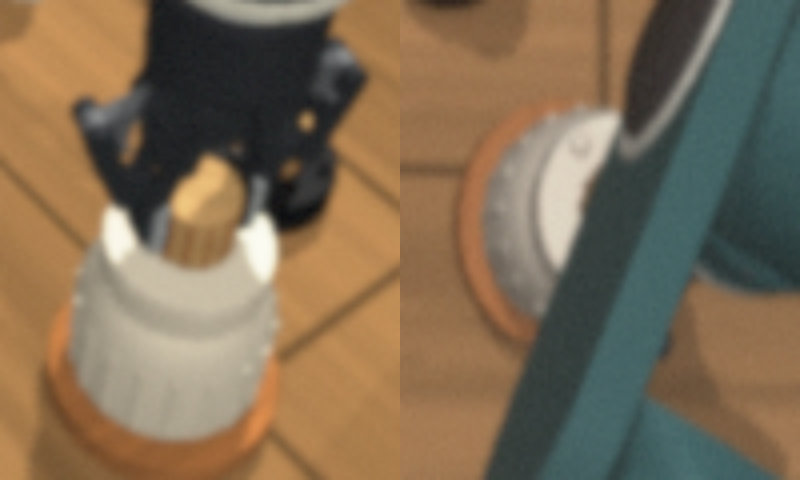

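```bash
python3 - <<'E'
from h import *
t=load("top0")
for px in((348.7,191.2),(355,180.2)):
    p=onz(t,*px,.131);print(p,np.degrees(np.arctan2(p[1]+.264,p[0]-.573)))
E
```

```text
[ 0.57684369 -0.23085181  0.131     ] 83.38581917962081
[ 0.60027374 -0.2441069   0.131     ] 36.10651079777569
```

Call:
servo_tool:
  increments:
    - [[-1,0,0,0,0,0,-0.06],[-1,0,0,0,0,0,-0.06],[-1,0,0,0,0,0,-0.05],[-1,0,0,0,0,0,-0.05],[-1,0,0,0,0,0,0],[-1,0,0,0,0,0,0]]

```text
time_s: 17.65
position: [0.5729, -0.2644, 0.3112]
eef_rot: [0.347, -0.616, 0.616, -0.347]
ft_force: [-0.2, 0.3, 3.1]
opening: 0.0404
```

```bash
python3 st.py
```

```text
17.65 [ 0.5729 -0.2644  0.3112] F [-0.23  0.3   3.05] T [-0.011  0.067 -0.016] 0.040436606648251244 jaw deg -31.18897682875598 j6 0.07156870781219787
```

Call:
servo_tool:
  increments:
    - [[-1,0,0,0.2,0,0,0],[-1,0,0,0.2,0,0,0],[-1,0,0,0.2,0,0,0],[-1,0,0,0,0,0,0]]

```text
time_s: 18.05
position: [0.573, -0.2644, 0.3174]
eef_rot: [0.346, -0.616, 0.616, -0.347]
ft_force: [-0.1, -0.1, -1.2]
opening: 0.0402
```

Lid is free (only its weight is felt). Lifting to 8 cm.

Call:
servo_tool:
  increments:
    - [[-1,0,0,0.6,0,0,0],[-1,0,0,1,0,0,0],[-1,0,0,1,0,0,0],[-1,0,0,1,0,0,0],[-1,0,0,1,0,0,0],[-1,0,0,1,0,0,0],[-1,0,0,1,0,0,0],[-1,0,0,0.8,0,0,0],[-1,0,0,0,0,0,0],[-1,0,0,0,0,0,0],[-1,0,0,0,0,0,0],[-1,0,0,0,0,0,0],[-1,0,0,0,0,0,0]]

```text
time_s: 19.35
position: [0.5729, -0.2644, 0.3908]
eef_rot: [-0.346, 0.617, -0.616, 0.346]
ft_force: [-1.1, -0.4, -1.9]
opening: 0.0405
```

```bash
python3 st.py; python3 - <<'E'
from h import *
from rig import eyes
for n in("side","top"):
    d=eyes.snapshot(n); cv2.imwrite(f"pics/{n}9.png",d["frame"])
E
```

```text
19.35 [ 0.5729 -0.2644  0.3908] F [-1.11 -0.41 -1.86] T [ 0.016 -0.011  0.036] 0.04047063597058231 jaw deg -31.339234366814303 j6 0.07421029552975353
```

View pics/side9.png

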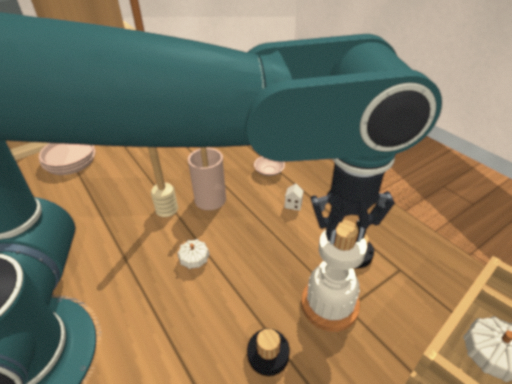

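View pics/top9.png

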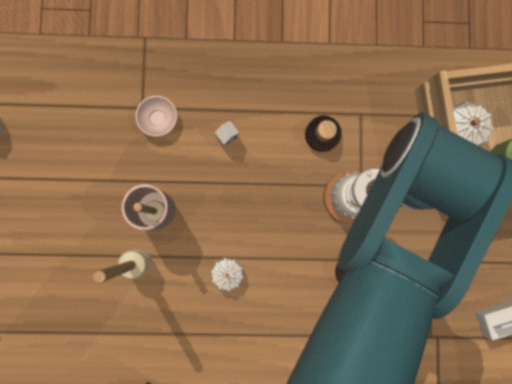

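The side view shows the lid level in the fingers (about (345,245)) above the jar. The top view shows the brush standing in the upright canister (147,208), and the house, pumpkin and dish in their places. Handing in.

```bash
python3 -c "
from rig import close_job
print(close_job())"
```

```text
the job is handed in; nothing more can be done
None
```

The job is done and handed in at about 19.5 s of the 56 s allowed. No verdict was reported.

- **Brush:** I gripped it and drew it up about 7 cm twice, each time back down to the bottom. A picture at the top of the first stroke showed the head still just inside the rim. I then let go, and the last top view shows it standing in the upright canister.
- **Lid:** Turning it counter-clockwise hit a dead stop at about 21–25°, so I turned it clockwise to about 60° from its start, going by the gripper's own angle. A picture at about 47° agreed with that angle to within a degree. The lid then lifted freely.
- **Last checks:** At hand-in the lid was in the grip, level and still, about 8 cm above its closed height and over the jar. The wrist force of about 1.9 N down roughly matches its 1.6 N weight. By eye, the house, pumpkin and dish are in the same places in the last pictures. I did not measure their shift, or the brush foot's final height.
- **Disagreements:** The two cameras differed by up to about 7 mm in y for the canister and brush, and about 4 mm for the knob. I used values based mainly on the top camera, and both grasps held.

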